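Switch the bench extraction over with the blast gates

ROBOT

A 6-joint arm with a two-finger parallel gripper is mounted at the origin on the work surface. World frame = base frame: x ahead of the robot, y to its left, z up, the work surface at z = 0. Lengths are in mm, angles in rad, forces in N, time in s.
With the tool pointing down it reaches from about 300 to 775 mm from the base axis. Payload 14.6 kg.
Tool frame: the origin (TCP) lies between the finger pads; the fingertips stand manip.nose_length ahead of it and the grasp point (between the pads) lies 11 mm behind it (manip.nose_length is the distance from the TCP to the fingertips, in mm); z points along the fingers, y is the line along which they close (so a half turn about z gives the same grasp; the last joint's range is limited). The gripper opens to 94 mm and grips with 3 to 60 N. Pads are 16 mm wide; open, the fingers measure 119 mm over their backs; the gripper's body (75 mm by 177 mm) begins 78 mm behind the grasp point.
Start: joints at [1.235, 0.3, 1.521, -0, 1.321, -0.067], TCP at [146.064, 530.24, 213.446] pointing down, gripper open.
Joint ranges: [-3.03, 3.03], [-0.79, 2.21], [0.23, 2.52], [-1.04, 4.18], [0, 3.07], [-2.55, 2.55]. Speed limits (rad/s): [2.22, 2.22, 2.57, 3.14, 3.14, 3.14].

INTERFACE

Orientations are given as [roll, pitch, yaw] about the fixed x, y, z axes, in that order (R = Rz(yaw) Ry(pitch) Rx(roll)).
In Python, from cell import manip, cams, job gives the robot as it stands.
- The arm moves only by the tool jog_arm, never from a script. Its argument "commands" is a list of rows, each an object of numbers: "dx", "dy", "dz": the shift along the tool's x, y, z each as a share of 40 mm, from -1 to 1; "ax", "ay", "az": the turn, a rotation vector about the tool's x, y, z each as a share of 10 degrees, from -1 to 1; "gripper": the closure, from 0 (fully open) to 1 (shut). A call has 1 to 10 rows; each row shifts and turns the commanded pose from where the row before left it, along the tool's axes as they then stand; what a row does not reach is not made up. A row lasts 1/8 s, in which the tool goes at most 62.5 mm and 10.7 degrees, less where a joint would pass 70% of its speed; a pose out of reach is approached as far as the arm can. A call with a number of a shift or a turn outside -1 to 1 is refused whole. A call with a gripper value outside its range is refused whole. The fingers move at their own pace and stop on an object; "squeeze" is the grip in N (left out, the last holds). Time passes only in rows, so rows that do not move let the fingers close. It gives the time, the measured TCP pose, the force, the opening and the grip force at its end, in the units of the state.
- manip.read_state(): the state, without advancing time (a new reading comes with each control period).
- cams.camera(name): name is "scene" or "top" or "wrist"; returns a dict with "image" (480x640x3 uint8, red, green, blue), "fx", "fy", "cx", "cy" (pixels), "world_to_cam" (4x4, takes a point from world to camera coordinates). Camera axes: x right, y down, z forward; pixel columns grow to the right and rows downward; lengths in mm; the calibration is good to about 2 mm. A picture is of the moment at which its call begins. There is no depth.
- job.sign_off(): hands the job in; it is judged then, once.
The state is a dict: "clock": time; "joints": joint angles; "qd": joint speeds; "effort": joint torques, N m; "eef_pos": TCP position; "eef_rot": TCP orientation; "wrist_force": force on the tool from outside, world axes, zero at the start; "moment": the same for the moment, N m; "finger_gap": finger opening in mm; "finger_force": force on a finger pad.
Only numpy, scipy, OpenCV 4.12 (cv2) and the standard library are available. Lean on these libraries where they do the work, as an engineer would, in place of code of your own. Each camera call takes 0.05 s, during which the arm holds its last target. There are 200 camera calls.

TASK

Switch the bench extraction over to the other hood: pull the blast gate that is shut open until its spring catch clicks into the open notch, and only then push the gate that was open home until its catch clicks in shut. Never have both gates shut at once, leave each plate sitting in its click, and leave the tools on the bench where they lie.

Things in the scene. Friction and masses are not known exactly. Their poses are not given: they have to be found in the camera images.
- port_a: Extraction port whose gate starts more than half open, grip standing well out. Fixed to the bench: flange 136 mm dia, 4 mm high; spigot 100 mm dia; flat aluminium gate housing 140 mm wide, 30 to 48 mm above the bench; bell-mouth hood on top. Origin: on the bench, on the duct axis. The gate pulls out along its -x; the housing ends 66 mm out on that side. Which port is left or right varies.
- port_b: The other port, identical, whose gate starts shut: grip in close, by the flare of the hood. On both, a spring catch sits on the housing's -y side 58 mm out from the duct axis (bracket and barrel 70 to 98 mm off the centreline, up to 50 mm high); it hangs in a slotted bracket, so it stands up to 9 mm nearer or farther out, differing from port to port.
- hood_a (a point): Centre of the rim of port_a's bell-mouth hood, 195 mm above the bench. The hood is 100 mm dia up to 74 mm height, 120 mm dia at 103 mm, 148 mm at 143 mm and 186 mm at the rim. With the gate shut its rim hangs over the grip, so an upright gripper fouls the hood there: come in leaning 30 to 40 degrees back, away from the hood.
- hood_b (a point): Centre of the rim of port_b's hood, likewise.
- plate_a (a joint): Travel of port_a's gate plate, m, growing as it is pulled out: shut near 0, open near 0.106, hard ends at -0.018 and 0.124. The clicks lie 106 mm apart but, as the catch is adjustable, both may come up to 9 mm before or after these readings, and must be felt. Steel plate 112 mm wide, 36 to 41 mm above the bench, 2 to 5 N of drag, starts at 0.06 to 0.09.
- plate_b (a joint): The same for port_b's gate plate. It starts at about 0, latched or not, so the first pull may meet a click.
- ball_a (a joint): Lift of port_a's spring catch ball, m: 0 down in a notch of the plate's edge, about 0.003 riding between notches. As the ball drops in, the plate snaps a few mm onward; pushed on, it stands against some 12 to 20 N before the ball rides out again. A plate let go within about 3 mm of a click centres itself; farther off it stays, unlatched.
- ball_b (a joint): The same for port_b's catch ball.
- grip_a (a point): Centre of the upright black grip at the outer end of port_a's plate: 44 mm wide (port's y), 14 mm thick (port's x), 41 to 78 mm above the bench. The point is 62 mm up, 91 mm out from the duct axis when plate_a reads 0. The plate ends 10 mm beyond it with an edge folded down to 29 mm height. At 0 the grip stands 18 mm clear of the housing, its hard stop.
- grip_b (a point): The same point on port_b's grip.
- block_plane: Bystander: low-angle iron block plane, 160 x 50 mm, lying on the bench; origin under its sole.
- mallet: Bystander: wooden joiner's mallet lying flat, head 70 x 150 x 56 mm, 310 mm long in all; origin on the bench under the handle.
- cleat: Bystander: bronze deck cleat, 176 mm long, standing on its foot; origin under the foot.
- wedge: Bystander: oak offcut 150 x 45 x 28 mm, beyond the ports; origin under its centre.

How it is judged:
By the outcome, as a careful person would: the job done as asked, in the order asked, and still so for the second after the job is handed in, with the robot touching nothing.
It also fails if it takes over 72 s, if anything falls off the work surface, if the arm or the gripper's body presses on something with over 40 N, if the wrist force passes 120 N, or if a joint passes its speed limit or range.

## Working session

There is one attempt and no reset: what is moved stays moved. The work goes in short steps, Python scripts to look and compute and a tool call to move; the robot and the scene stay as the last step left them, time stands still between calls to the robot, and variables do not carry over. Pictures are saved under pics/ and viewed, at most 10 in all, crops included, and the job is handed in when it is done.

Besides the shell and the picture viewer there is one more tool, called after "Emit:" as name([rows], argument=value, ...), one row to a line, values as JSON. jog_arm: Moves the arm, as the interface text tells. Shift numbers are shares of 40 mm and turn numbers shares of 10 degrees, none past 1 either way. Its arguments: {"type":"object","properties":{"commands":{"type":"array"},"squeeze":{"type":"number"}},"required":["commands"]}

```bash
ls; mkdir -p pics; python3 - <<'E'
from cell import manip,cams,job
import cv2
print(manip.read_state(), manip.nose_length)
for n in("scene","top"):
    c=cams.camera(n); cv2.imwrite(f"pics/{n}0.png",c["image"][:,:,::-1]); print(n,c["fx"],c["cx"],c["cy"],c["world_to_cam"].round(3).tolist())
E
```

```text
pics
{'clock': 0.0, 'joints': array([ 1.23538092e+00,  3.00447487e-01,  1.52155553e+00,  8.97896947e-06,
        1.32069512e+00, -6.66249247e-02]), 'qd': array([-6.81015205e-05,  8.93551532e-04, -2.02311536e-03,  6.21564704e-04,
       -2.11613439e-03,  2.28075411e-04]), 'effort': array([ 8.42985246e-04, -5.31793141e+01, -3.52760231e+01,  7.09509733e-02,
        2.40444025e-02, -5.14105716e-05]), 'eef_pos': array([145.99513178, 530.01844768, 212.91008308]), 'eef_rot': array([-3.1404902e+00, -8.2276357e-05,  2.8727999e+00]), 'wrist_force': array([-0.83231096, -0.45663246, -0.0063937 ]), 'moment': array([0.0302949 , 0.05072838, 0.00708949]), 'finger_force': 0.0, 'finger_gap': 93.94071855625826} 8.0
scene 479.75312908029633 312.9896096120131 240.82738748781873 [[0.385, 0.923, 0.007, -172.466], [0.716, -0.294, -0.632, -345.664], [-0.582, 0.249, -0.775, 1834.61], [0.0, 0.0, 0.0, 1.0]]
top 520.5313964219526 304.42613798326084 235.31516493679297 [[0.021, -0.999, 0.024, -99.17], [-0.994, -0.023, -0.11, 595.949], [0.11, -0.022, -0.994, 1370.053], [0.0, 0.0, 0.0, 1.0]]
```

View pics/scene0.png

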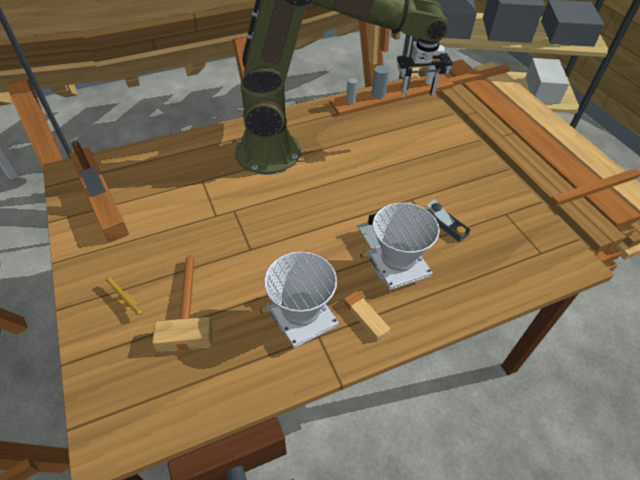

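View pics/top0.png

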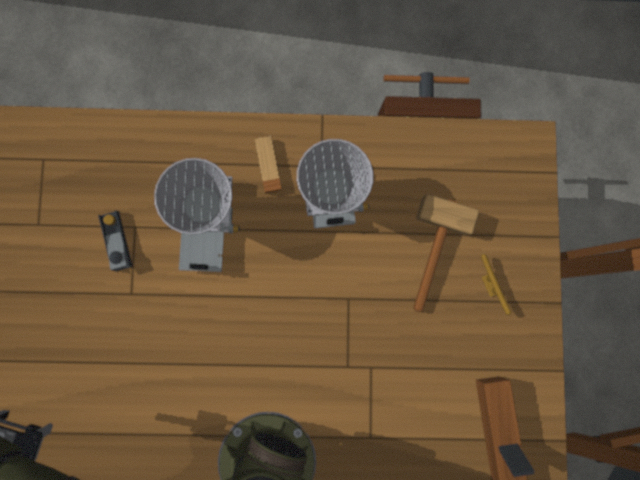

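The top view shows port A on the left, with its rim near (193,196) and grip near (200,267), and port B on the right, with its rim near (335,176) and grip near (335,221). The scene view shows the brass catches at (362,255) and (263,310). Next I'll measure these.

```bash
cat > h.py <<'E'
import numpy as np, cv2
from cell import manip,cams,job
def ray(c,u,v,z):
    M=c["world_to_cam"];R=M[:3,:3];o=-R.T@M[:3,3]
    d=R.T@np.array([(u-c["cx"])/c["fx"],(v-c["cy"])/c["fy"],1]); return o+d*(z-o[2])/d[2]
def proj(c,p):
    q=c["world_to_cam"]@np.append(p,1); return np.array([c["fx"]*q[0]/q[2]+c["cx"],c["fy"]*q[1]/q[2]+c["cy"]])
E
python3 - <<'E'
from h import *
c=cams.camera("top"); im=c["image"]; hsv=cv2.cvtColor(im,cv2.COLOR_RGB2HSV)
for n,(u,v),(gu,gv) in(("A",(193,196),(200,267)),("B",(335,176),(335,221))):
    m=np.zeros(im.shape[:2],np.uint8); m[v-50:v+44,u-50:u+50]=((hsv[...,1]<60)&(hsv[...,2]>60))[v-50:v+44,u-50:u+50]
    m[v+28:]=0
    ct=max(cv2.findContours(m,0,1)[0],key=cv2.contourArea)
    (x,y),r=cv2.minEnclosingCircle(ct); 
    # fit using the upper/side rim in the plane z=195
    P=np.array([ray(c,a,b,195)[:2] for a,b in ct[:,0]])
    from scipy.optimize import least_squares
    s=least_squares(lambda p:np.hypot(*(P-p[:2]).T)-93,[*ray(c,u,v,195)[:2]],loss="soft_l1",f_scale=2)
    g=im[gv-12:gv+12,gu-18:gu+18].max(2)<60
    yy,xx=np.nonzero(g); cu,cv=xx.mean()+gu-18,yy.mean()+gv-12
    rc,G=s.x,ray(c,cu,cv,76)
    L=cv2.minAreaRect(np.c_[xx,yy].astype(np.float32))
    d=G[:2]-rc
    print(n,"rim",(x,y),r,rc,np.median(abs(s.fun)),"grip px",cu,cv,len(xx),L,G,"dist",np.hypot(*d),"yaw",np.degrees(np.arctan2(-d[1],-d[0])))
for n,u,v,h in(("A",170,140,150),("B",280,130,120)):
    pass
a=cv2.resize(im[140:290,140:390],(800,480),interpolation=cv2.INTER_CUBIC)[:,:,::-1]
cv2.imwrite("pics/topcrop.png",a)
E
```

```text
A rim (195.74073791503906, 198.87037658691406) 42.72543716430664 [670.62032415 185.50104345] 1.9994146559335206 grip px 198.55128205128204 266.44871794871796 78 ((16.50495147705078, 11.450495719909668), (17.214143753051758, 4.378163814544678), 5.710593223571777) [505.92094706 187.09445499  76.        ] dist 164.70708477409207 yaw -0.5543002603383181
B rim (334.2596435546875, 177.101806640625) 39.074947357177734 [ 727.63729154 -152.51776169] 1.6439613693287214 grip px 334.9310344827586 220.70114942528735 87 ((17.91463279724121, 11.731708526611328), (5.632008075714111, 16.233436584472656), 83.6598129272461) [ 633.8481921  -164.42527642   76.        ] dist 94.54196994262942 yaw 7.235592046702343
```

View pics/topcrop.png

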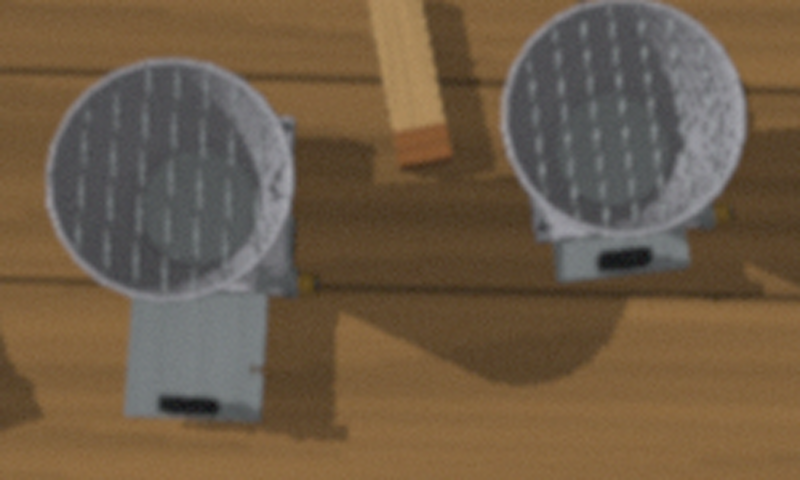

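```bash
python3 - <<'E'
from h import *
c=cams.camera("top")
f=lambda x,y,z:ray(c,x/3.2+140-.35,y/3.2+140-.35,z)[:2]
for n,rim,e1,e2,g in(("A",(170,178.5),(124,415),(262,420),(189,405)),("B",(624,118),(560,283),(690,264),(625,259))):
    r=f(*rim,195);a=f(*e1,41);b=f(*e2,41);G=f(*g,77);d=G-r;t=a-b
    print(n,"rim",r.round(1),"edge len",np.hypot(*t),"yaw edge",np.degrees(np.arctan2(-t[0],t[1])),"edge mid",((a+b)/2).round(1),"grip",G.round(1),"dist",np.hypot(*d),"yaw",np.degrees(np.arctan2(-d[1],-d[0])))
print(f(308,284,45),f(722,215,45))
E
```

```text
A rim [669.9 186.8] edge len 113.98239975315897 yaw edge -0.8301340391190667 edge mid [497.9 189.2] grip [506.5 186.5] dist 163.40559757620306 yaw 0.10803080625913598
B rim [ 724.9 -152.6] edge len 110.94894576644725 yaw edge 9.727669393251468 edge mid [ 626.8 -167.6] grip [ 634.  -164.4] dist 91.68862840879393 yaw 7.400807660994381
[611.06611044  97.72409304] [ 677.97447677 -248.43310139]
```

```bash
cat >> h.py <<'E'
from scipy.spatial.transform import Rotation as Ro
def tool(yaw,lean):  # degrees, port yaw; tool x = -port x, z leaning forward
    return Ro.from_euler("z",yaw+180,degrees=True)*Ro.from_euler("x",180,degrees=True)*Ro.from_euler("y",-lean,degrees=True)
def plan(p,R=None,show=True):
    s=manip.read_state(); R0=Ro.from_euler("xyz",s["eef_rot"])
    print("t %.2f pos %s force %s gap %.1f"%(s["clock"],s["eef_pos"].round(1),s["wrist_force"].round(1),s["finger_gap"]))
    print(" shift (rows of 40mm) in present tool axes",(R0.inv().apply(np.array(p)-s["eef_pos"])/40).round(3))
    if R is not None: print(" turn (rows of 10deg)",(np.degrees((R0.inv()*R).as_rotvec())/10).round(3)," shift in the turned axes",(R.inv().apply(np.array(p)-s["eef_pos"])/40).round(3))
E
python3 - <<'E'
from h import *
R=tool(8.5,35); print(R.as_matrix().round(2))
g=np.array([634,-164.5,67])+11*R.apply([0,0,1]); st=g-120*R.apply([0,0,1]); print(g,st)
plan([420,0,270],R); plan(st,R)
E
```

```text
[[-0.81 -0.15  0.57]
 [-0.12  0.99  0.08]
 [-0.57  0.   -0.82]]
[ 640.24003814 -163.56742005   57.98932751] [ 572.16689481 -173.74101949  156.28757283]
t 0.20 pos [146.  530.1 213.1] force [0.4 0.1 0.4] gap 94.0
 shift (rows of 40mm) in present tool axes [-10.123 -10.959  -1.415]
 turn (rows of 10deg) [-0.733 -3.449 -2.314]  shift in the turned axes [ -4.76  -14.12    1.597]
t 0.20 pos [146.  530.1 213.1] force [0.4 0.1 0.4] gap 94.0
 shift (rows of 40mm) in present tool axes [-14.944 -14.134   1.429]
 turn (rows of 10deg) [-0.733 -3.449 -2.314]  shift in the turned axes [ -5.685 -18.978   5.715]
```

Emit:
jog_arm([
  {"dx": -0.8,"dy": -0.85,"dz": -0.3},
  {"dx": -0.9,"dy": -0.95,"dz": -0.2},
  {"dx": -0.9,"dy": -0.95,"dz": -0.2},
  {"dx": -0.9,"dy": -0.95,"dz": -0.2},
  {"dx": -0.9,"dy": -0.95,"dz": -0.2},
  {"dx": -0.9,"dy": -0.95,"dz": -0.2},
  {"dx": -0.9,"dy": -0.95},
  {"dx": -0.9,"dy": -0.95},
  {"dx": -0.9,"dy": -0.95},
  {"dx": -0.9,"dy": -0.95},
])

```text
schema error: expected keys dx, dy, dz, ax, ay, az, gripper
```

```bash
python3 - <<'E'
from h import *
R=tool(8.5,35)
plan([572,-174,156],R)
E
```

```text
t 0.20 pos [146.  530.1 213.1] force [0.4 0.1 0.4] gap 94.0
 shift (rows of 40mm) in present tool axes [-14.942 -14.142   1.437]
 turn (rows of 10deg) [-0.733 -3.449 -2.314]  shift in the turned axes [ -5.677 -18.984   5.718]
```

All keys are needed.

Emit:
jog_arm([
  {"dx": -0.8,"dy": -0.85,"dz": -0.3,"ax": 0,"ay": 0,"az": 0,"gripper": 0},
  {"dx": -0.9,"dy": -0.95,"dz": -0.2,"ax": 0,"ay": 0,"az": 0,"gripper": 0},
  {"dx": -0.9,"dy": -0.95,"dz": -0.2,"ax": 0,"ay": 0,"az": 0,"gripper": 0},
  {"dx": -0.9,"dy": -0.95,"dz": -0.2,"ax": 0,"ay": 0,"az": 0,"gripper": 0},
  {"dx": -0.9,"dy": -0.95,"dz": -0.2,"ax": 0,"ay": 0,"az": 0,"gripper": 0},
  {"dx": -0.9,"dy": -0.95,"dz": -0.2,"ax": 0,"ay": 0,"az": 0,"gripper": 0},
  {"dx": -0.9,"dy": -0.95,"dz": 0,"ax": 0,"ay": 0,"az": 0,"gripper": 0},
  {"dx": -0.9,"dy": -0.95,"dz": 0,"ax": 0,"ay": 0,"az": 0,"gripper": 0},
  {"dx": -0.9,"dy": -0.95,"dz": 0,"ax": 0,"ay": 0,"az": 0,"gripper": 0},
  {"dx": -0.9,"dy": -0.95,"dz": 0,"ax": 0,"ay": 0,"az": 0,"gripper": 0},
])

```text
clock: 1.45
eef_pos: [389.9, 71.5, 265.6]
eef_rot: [3.141, 0.0, 2.873]
wrist_force: [0.6, -0.0, -0.8]
finger_gap: 93.9
finger_force: 0.0
```

```bash
python3 - <<'E'
from h import *
R=tool(8.5,35)
plan([572,-174,156],R)
E
```

```text
t 1.45 pos [389.9  71.5 265.6] force [ 0.6 -0.  -0.8] gap 93.9
 shift (rows of 40mm) in present tool axes [-6.018 -4.708  2.741]
 turn (rows of 10deg) [-0.729 -3.446 -2.315]  shift in the turned axes [-1.374 -6.743  4.306]
```

Emit:
jog_arm([
  {"dx": 0,"dy": 0,"dz": 0,"ax": -0.146,"ay": -0.69,"az": -0.463,"gripper": 0},
  {"dx": 0,"dy": 0,"dz": 0,"ax": -0.146,"ay": -0.69,"az": -0.463,"gripper": 0},
  {"dx": 0,"dy": 0,"dz": 0,"ax": -0.146,"ay": -0.69,"az": -0.463,"gripper": 0},
  {"dx": 0,"dy": 0,"dz": 0,"ax": -0.146,"ay": -0.69,"az": -0.463,"gripper": 0},
  {"dx": 0,"dy": 0,"dz": 0,"ax": -0.146,"ay": -0.69,"az": -0.463,"gripper": 0},
  {"dx": -0.2,"dy": -0.96,"dz": 0.3,"ax": 0,"ay": 0,"az": 0,"gripper": 0},
  {"dx": -0.2,"dy": -0.96,"dz": 0.3,"ax": 0,"ay": 0,"az": 0,"gripper": 0},
  {"dx": -0.2,"dy": -0.96,"dz": 0.3,"ax": 0,"ay": 0,"az": 0,"gripper": 0},
  {"dx": -0.2,"dy": -0.96,"dz": 0.3,"ax": 0,"ay": 0,"az": 0,"gripper": 0},
  {"dx": -0.2,"dy": -0.96,"dz": 0.3,"ax": 0,"ay": 0,"az": 0,"gripper": 0},
])

```text
clock: 2.7
eef_pos: [484.7, -108.3, 239.1]
eef_rot: [-3.141, 0.611, -2.994]
wrist_force: [0.2, 2.1, 0.2]
finger_gap: 94.0
finger_force: 0.0
```

```bash
python3 - <<'E'
from h import *
R=tool(8.5,35)
plan([572,-174,156],R)
E
```

```text
t 2.70 pos [ 484.7 -108.3  239.1] force [0.2 2.1 0.2] gap 94.0
 shift (rows of 40mm) in present tool axes [-0.377 -1.947  2.802]
 turn (rows of 10deg) [-0.002  0.003 -0.002]  shift in the turned axes [-0.378 -1.948  2.801]
```

Emit:
jog_arm([
  {"dx": -0.1,"dy": -0.49,"dz": 0.7,"ax": 0,"ay": 0,"az": 0,"gripper": 0},
  {"dx": -0.1,"dy": -0.49,"dz": 0.7,"ax": 0,"ay": 0,"az": 0,"gripper": 0},
  {"dx": -0.1,"dy": -0.49,"dz": 0.7,"ax": 0,"ay": 0,"az": 0,"gripper": 0},
  {"dx": -0.08,"dy": -0.48,"dz": 0.7,"ax": 0,"ay": 0,"az": 0,"gripper": 0},
  {"dx": 0,"dy": 0,"dz": 0,"ax": 0,"ay": 0,"az": 0,"gripper": 0},
])

```text
clock: 3.32
eef_pos: [577.9, -163.2, 163.1]
eef_rot: [-3.137, 0.588, -3.009]
wrist_force: [-0.7, 0.8, 0.4]
finger_gap: 94.0
finger_force: 0.0
```

```bash
python3 - <<'E'
from h import *
c=cams.camera("wrist"); cv2.imwrite("pics/w1.png",c["image"][:,:,::-1])
print(c["world_to_cam"].round(3).tolist(),c["fx"],c["cx"],c["cy"])
plan([640.2,-163.6,58])
print(proj(c,[634,-164.5,78]),proj(c,[724.9,-152.6,195]))
E
```

```text
[[-0.129, 0.992, -0.005, 237.97], [0.635, 0.086, 0.768, -446.938], [0.762, 0.096, -0.641, -133.745], [0.0, 0.0, 0.0, 1.0]] 372.31103297298546 322.4566038681908 238.03508445354447
t 3.38 pos [ 577.5 -162.9  164. ] force [-0.2 -0.6  0. ] gap 93.9
 shift (rows of 40mm) in present tool axes [ 0.182 -0.209  3.067]
[313.25425524 239.95919943] [312.55043016 438.37836804]
```

View pics/w1.png

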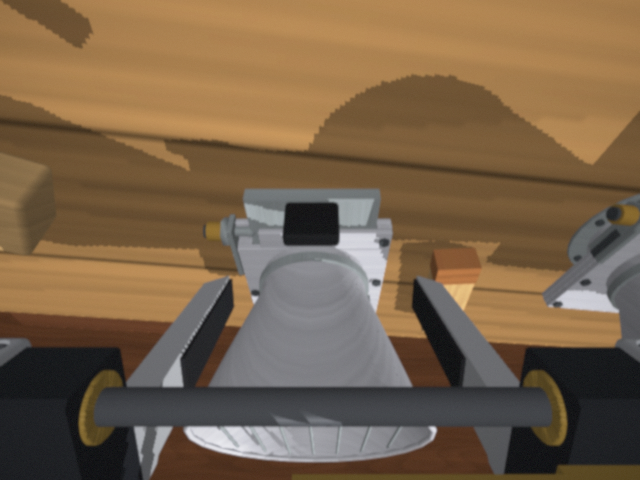

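The wrist view shows the grip B top at about (313,238), where I predicted it, and the plate's edge is level, so the yaw is right. The arm came up a little short, so I'll check the joints.

```bash
python3 - <<'E'
from h import *
s=manip.read_state(); print(s["joints"].round(3),s["qd"].round(3)); plan([572,-174,156],tool(8,35))
E
```

```text
[-0.474  0.227  1.848  0.552  0.637 -2.554] [-0.    -0.044  0.017  0.     0.003  0.   ]
t 3.38 pos [ 577.5 -162.9  164. ] force [-0.2 -0.6  0. ] gap 93.9
 shift (rows of 40mm) in present tool axes [ 0.256 -0.257  0.072]
 turn (rows of 10deg) [-0.052 -0.128 -0.03 ]  shift in the turned axes [ 0.259 -0.256  0.064]
```

Joint 6 is at its range end, so I'll back off and take the half-turn grasp.

Emit:
jog_arm([
  {"dx": 0,"dy": 0,"dz": -0.8,"ax": 0,"ay": 0,"az": 0.5,"gripper": 0},
  {"dx": 0,"dy": 0,"dz": -0.6,"ax": 0,"ay": 0,"az": 1,"gripper": 0},
  {"dx": 0,"dy": 0,"dz": 0,"ax": 0,"ay": 0,"az": 1,"gripper": 0},
  {"dx": 0,"dy": 0,"dz": 0,"ax": 0,"ay": 0,"az": 1,"gripper": 0},
])

```text
clock: 3.88
eef_pos: [546.2, -166.6, 212.8]
eef_rot: [2.777, 0.477, 2.567]
wrist_force: [0.5, -0.5, -0.0]
finger_gap: 94.0
finger_force: 0.0
```

```bash
python3 - <<'E'
from h import *
s=manip.read_state(); print(s["joints"].round(3),s["qd"].round(3)); 
E
```

```text
[-0.514  0.103  1.869  0.511  0.741 -1.906] [ 2.000e-03  8.000e-03  0.000e+00 -1.000e-03  1.000e-03  1.386e+00]
```

Emit:
jog_arm([
  {"dx": 0,"dy": 0,"dz": 0,"ax": 0,"ay": 0,"az": 1,"gripper": 0},
  {"dx": 0,"dy": 0,"dz": 0,"ax": 0,"ay": 0,"az": 1,"gripper": 0},
  {"dx": 0,"dy": 0,"dz": 0,"ax": 0,"ay": 0,"az": 1,"gripper": 0},
  {"dx": 0,"dy": 0,"dz": 0,"ax": 0,"ay": 0,"az": 1,"gripper": 0},
  {"dx": 0,"dy": 0,"dz": 0,"ax": 0,"ay": 0,"az": 1,"gripper": 0},
  {"dx": 0,"dy": 0,"dz": 0,"ax": 0,"ay": 0,"az": 1,"gripper": 0},
  {"dx": 0,"dy": 0,"dz": 0,"ax": 0,"ay": 0,"az": 1,"gripper": 0},
  {"dx": 0,"dy": 0,"dz": 0,"ax": 0,"ay": 0,"az": 1,"gripper": 0},
  {"dx": 0,"dy": 0,"dz": 0,"ax": 0,"ay": 0,"az": 1,"gripper": 0},
  {"dx": 0,"dy": 0,"dz": 0,"ax": 0,"ay": 0,"az": 1,"gripper": 0},
])

```text
clock: 5.12
eef_pos: [546.2, -166.5, 212.4]
eef_rot: [2.696, -0.403, 1.004]
wrist_force: [-0.0, 0.5, 1.0]
finger_gap: 94.0
finger_force: 0.0
```

Emit:
jog_arm([
  {"dx": 0,"dy": 0,"dz": 0,"ax": 0,"ay": 0,"az": 1,"gripper": 0},
  {"dx": 0,"dy": 0,"dz": 0,"ax": 0,"ay": 0,"az": 1,"gripper": 0},
  {"dx": 0,"dy": 0,"dz": 0,"ax": 0,"ay": 0,"az": 1,"gripper": 0},
  {"dx": 0,"dy": 0,"dz": 0,"ax": 0,"ay": 0,"az": 1,"gripper": 0},
  {"dx": 0,"dy": 0,"dz": 0,"ax": 0,"ay": 0,"az": 0,"gripper": 0},
])

```text
clock: 5.75
eef_pos: [546.4, -166.6, 212.2]
eef_rot: [3.075, -0.588, 0.241]
wrist_force: [0.3, 1.0, -0.9]
finger_gap: 94.2
finger_force: 0.0
```

```bash
cat >> h.py <<'E'
def tool2(yaw,lean): return tool(yaw,lean)*Ro.from_euler("z",180,degrees=True)
E
python3 - <<'E'
from h import *
s=manip.read_state(); print(s["joints"].round(3)); plan([572,-174,156],tool2(8,35)); print(tool2(8,35).as_matrix().round(2))
E
```

```text
[-0.513  0.104  1.869  0.511  0.741  0.53 ]
t 5.75 pos [ 546.4 -166.6  212.2] force [ 0.3  1.  -0.9] gap 94.2
 shift (rows of 40mm) in present tool axes [-0.299  0.233  1.509]
 turn (rows of 10deg) [0.055 0.117 0.482]  shift in the turned axes [-0.308  0.273  1.5  ]
[[ 0.81  0.14  0.57]
 [ 0.11 -0.99  0.08]
 [ 0.57 -0.   -0.82]]
```

Emit:
jog_arm([
  {"dx": 0,"dy": 0,"dz": 0,"ax": 0.05,"ay": 0.12,"az": 0.48,"gripper": 0},
  {"dx": -0.15,"dy": 0.14,"dz": 0.7,"ax": 0,"ay": 0,"az": 0,"gripper": 0},
  {"dx": -0.15,"dy": 0.13,"dz": 0.8,"ax": 0,"ay": 0,"az": 0,"gripper": 0},
  {"dx": 0,"dy": 0,"dz": 0,"ax": 0,"ay": 0,"az": 0,"gripper": 0},
])

```text
clock: 6.25
eef_pos: [572.0, -173.6, 153.8]
eef_rot: [-3.141, -0.608, 0.141]
wrist_force: [0.2, -0.1, 0.4]
finger_gap: 94.1
finger_force: 0.0
```

```bash
python3 - <<'E'
from h import *
s=manip.read_state(); print(s["joints"].round(3)); plan([640.2,-163.6,58],tool2(8,35))
E
```

```text
[-0.51   0.24   1.867  0.632  0.627  0.477]
t 6.25 pos [ 572.  -173.6  153.8] force [ 0.2 -0.1  0.4] gap 94.1
 shift (rows of 40mm) in present tool axes [ 0.047 -0.006  2.951]
 turn (rows of 10deg) [-0.008  0.017  0.008]  shift in the turned axes [ 0.038 -0.011  2.951]
```

Emit:
jog_arm([
  {"dx": 0.02,"dy": 0,"dz": 0.8,"ax": 0,"ay": 0,"az": 0,"gripper": 0},
  {"dx": 0.02,"dy": 0,"dz": 0.8,"ax": 0,"ay": 0,"az": 0,"gripper": 0},
  {"dx": 0,"dy": 0,"dz": 0.7,"ax": 0,"ay": 0,"az": 0,"gripper": 0},
  {"dx": 0,"dy": 0,"dz": 0.4,"ax": 0,"ay": 0,"az": 0,"gripper": 0.2},
  {"dx": 0,"dy": 0,"dz": 0.2,"ax": 0,"ay": 0,"az": 0,"gripper": 0.3},
  {"dx": 0,"dy": 0,"dz": 0,"ax": 0,"ay": 0,"az": 0,"gripper": 0.35},
])

```text
clock: 7.0
eef_pos: [639.9, -164.8, 61.8]
eef_rot: [3.142, -0.611, 0.139]
wrist_force: [-0.1, -0.3, -0.1]
finger_gap: 67.7
finger_force: 0.0
```

```bash
python3 - <<'E'
from h import *
plan([640.2,-163.6,58],tool2(8,35))
c=cams.camera("wrist"); cv2.imwrite("pics/w2.png",c["image"][:,:,::-1])
E
```

```text
t 7.00 pos [ 639.9 -164.8   61.8] force [-0.1 -0.3 -0.1] gap 67.7
 shift (rows of 40mm) in present tool axes [-0.044 -0.029  0.084]
 turn (rows of 10deg) [ 0.003 -0.    -0.004]  shift in the turned axes [-0.044 -0.029  0.084]
```

View pics/w2.png

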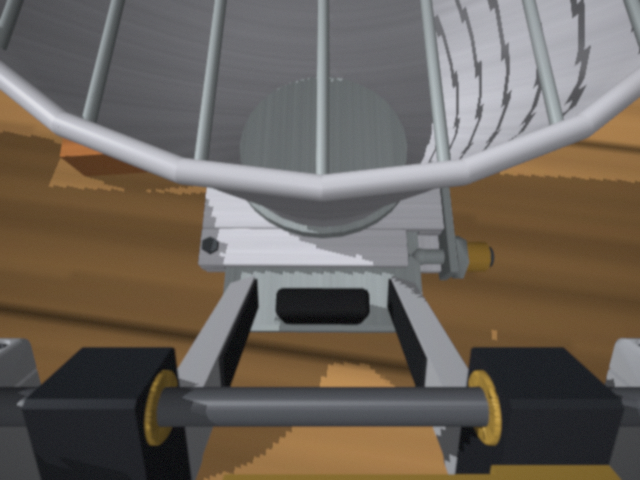

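The wrist view shows the grip centred between the fingers at (323,305), with its edge level. I'll close on it.

Emit:
jog_arm([
  {"dx": -0.04,"dy": 0,"dz": 0.06,"ax": 0,"ay": 0,"az": 0,"gripper": 0.5},
  {"dx": 0,"dy": 0,"dz": 0,"ax": 0,"ay": 0,"az": 0,"gripper": 0.6},
  {"dx": 0,"dy": 0,"dz": 0,"ax": 0,"ay": 0,"az": 0,"gripper": 0.7},
  {"dx": 0,"dy": 0,"dz": 0,"ax": 0,"ay": 0,"az": 0,"gripper": 0.7},
], squeeze=45)

```text
clock: 7.55
eef_pos: [639.8, -164.7, 58.5]
eef_rot: [-3.141, -0.61, 0.138]
wrist_force: [-6.2, 1.5, 3.6]
finger_gap: 43.8
finger_force: 45.0
```

Emit:
jog_arm([
  {"dx": -0.041,"dy": 0,"dz": -0.0287,"ax": 0,"ay": 0,"az": 0,"gripper": 0.7},
  {"dx": 0,"dy": 0,"dz": 0,"ax": 0,"ay": 0,"az": 0,"gripper": 0.7},
])

```text
clock: 7.8
eef_pos: [639.0, -164.9, 58.6]
eef_rot: [3.141, -0.612, 0.138]
wrist_force: [18.1, 2.3, -9.6]
finger_gap: 44.0
finger_force: 45.0
```

Emit:
jog_arm([
  {"dx": -0.041,"dy": 0,"dz": -0.0287,"ax": 0,"ay": 0,"az": 0,"gripper": 0.7},
  {"dx": 0,"dy": 0,"dz": 0,"ax": 0,"ay": 0,"az": 0,"gripper": 0.7},
])

```text
clock: 8.05
eef_pos: [638.1, -165.1, 58.6]
eef_rot: [3.141, -0.613, 0.138]
wrist_force: [39.7, 3.4, -21.3]
finger_gap: 43.5
finger_force: 45.0
```

Emit:
jog_arm([
  {"dx": -0.041,"dy": 0,"dz": -0.0287,"ax": 0,"ay": 0,"az": 0,"gripper": 0.7},
  {"dx": 0,"dy": 0,"dz": 0,"ax": 0,"ay": 0,"az": 0,"gripper": 0.7},
])

```text
clock: 8.3
eef_pos: [634.5, -165.4, 58.5]
eef_rot: [-3.141, -0.611, 0.138]
wrist_force: [1.1, 1.9, 0.4]
finger_gap: 43.4
finger_force: 45.0
```

Emit:
jog_arm([
  {"dx": -0.041,"dy": 0,"dz": -0.0287,"ax": 0,"ay": 0,"az": 0,"gripper": 0.7},
  {"dx": 0,"dy": 0,"dz": 0,"ax": 0,"ay": 0,"az": 0,"gripper": 0.7},
])

```text
clock: 8.55
eef_pos: [631.9, -165.8, 58.5]
eef_rot: [-3.141, -0.611, 0.138]
wrist_force: [-2.2, 3.5, 2.6]
finger_gap: 43.8
finger_force: 45.0
```

Emit:
jog_arm([
  {"dx": -0.041,"dy": 0,"dz": -0.0287,"ax": 0,"ay": 0,"az": 0,"gripper": 0.7},
  {"dx": 0,"dy": 0,"dz": 0,"ax": 0,"ay": 0,"az": 0,"gripper": 0.7},
])

```text
clock: 8.8
eef_pos: [630.0, -166.1, 58.5]
eef_rot: [-3.141, -0.611, 0.138]
wrist_force: [-0.7, 3.4, 3.4]
finger_gap: 43.7
finger_force: 45.0
```

Emit:
jog_arm([
  {"dx": -0.164,"dy": 0,"dz": -0.115,"ax": 0,"ay": 0,"az": 0,"gripper": 0.7},
  {"dx": -0.164,"dy": 0,"dz": -0.115,"ax": 0,"ay": 0,"az": 0,"gripper": 0.7},
  {"dx": -0.164,"dy": 0,"dz": -0.115,"ax": 0,"ay": 0,"az": 0,"gripper": 0.7},
  {"dx": -0.164,"dy": 0,"dz": -0.115,"ax": 0,"ay": 0,"az": 0,"gripper": 0.7},
  {"dx": -0.164,"dy": 0,"dz": -0.115,"ax": 0,"ay": 0,"az": 0,"gripper": 0.7},
  {"dx": 0,"dy": 0,"dz": 0,"ax": 0,"ay": 0,"az": 0,"gripper": 0.7},
])

```text
clock: 9.55
eef_pos: [589.8, -171.5, 58.4]
eef_rot: [-3.141, -0.61, 0.138]
wrist_force: [-8.4, 4.3, 7.5]
finger_gap: 43.6
finger_force: 45.0
```

Emit:
jog_arm([
  {"dx": -0.164,"dy": 0,"dz": -0.115,"ax": 0,"ay": 0,"az": 0,"gripper": 0.7},
  {"dx": -0.164,"dy": 0,"dz": -0.115,"ax": 0,"ay": 0,"az": 0,"gripper": 0.7},
  {"dx": -0.164,"dy": 0,"dz": -0.115,"ax": 0,"ay": 0,"az": 0,"gripper": 0.7},
  {"dx": -0.164,"dy": 0,"dz": -0.115,"ax": 0,"ay": 0,"az": 0,"gripper": 0.7},
  {"dx": -0.164,"dy": 0,"dz": -0.115,"ax": 0,"ay": 0,"az": 0,"gripper": 0.7},
  {"dx": 0,"dy": 0,"dz": 0,"ax": 0,"ay": 0,"az": 0,"gripper": 0.7},
])

```text
clock: 10.3
eef_pos: [550.1, -176.9, 58.4]
eef_rot: [-3.14, -0.61, 0.138]
wrist_force: [-9.1, 5.7, 8.3]
finger_gap: 43.9
finger_force: 45.0
```

Emit:
jog_arm([
  {"dx": -0.082,"dy": 0,"dz": -0.0574,"ax": 0,"ay": 0,"az": 0,"gripper": 0.7},
  {"dx": 0,"dy": 0,"dz": 0,"ax": 0,"ay": 0,"az": 0,"gripper": 0.7},
])

```text
clock: 10.55
eef_pos: [546.4, -177.5, 58.4]
eef_rot: [-3.14, -0.61, 0.138]
wrist_force: [-4.9, 7.0, 5.9]
finger_gap: 43.5
finger_force: 45.0
```

Emit:
jog_arm([
  {"dx": -0.041,"dy": 0,"dz": -0.0287,"ax": 0,"ay": 0,"az": 0,"gripper": 0.7},
  {"dx": 0,"dy": 0,"dz": 0,"ax": 0,"ay": 0,"az": 0,"gripper": 0.7},
])

```text
clock: 10.8
eef_pos: [544.6, -177.7, 58.4]
eef_rot: [-3.14, -0.61, 0.138]
wrist_force: [-1.8, 6.0, 3.6]
finger_gap: 43.7
finger_force: 45.0
```

Emit:
jog_arm([
  {"dx": -0.041,"dy": 0,"dz": -0.0287,"ax": 0,"ay": 0,"az": 0,"gripper": 0.7},
  {"dx": 0,"dy": 0,"dz": 0,"ax": 0,"ay": 0,"az": 0,"gripper": 0.7},
])

```text
clock: 11.05
eef_pos: [542.6, -177.9, 58.4]
eef_rot: [-3.14, -0.61, 0.138]
wrist_force: [-3.5, 5.4, 4.0]
finger_gap: 43.7
finger_force: 45.0
```

Emit:
jog_arm([
  {"dx": -0.041,"dy": 0,"dz": -0.0287,"ax": 0,"ay": 0,"az": 0,"gripper": 0.7},
  {"dx": 0,"dy": 0,"dz": 0,"ax": 0,"ay": 0,"az": 0,"gripper": 0.7},
])

```text
clock: 11.3
eef_pos: [540.6, -178.2, 58.4]
eef_rot: [-3.14, -0.61, 0.138]
wrist_force: [-2.1, 5.0, 4.6]
finger_gap: 43.6
finger_force: 45.0
```

Emit:
jog_arm([
  {"dx": -0.041,"dy": 0,"dz": -0.0287,"ax": 0,"ay": 0,"az": 0,"gripper": 0.7},
  {"dx": 0,"dy": 0,"dz": 0,"ax": 0,"ay": 0,"az": 0,"gripper": 0.7},
])

```text
clock: 11.55
eef_pos: [538.5, -178.5, 58.4]
eef_rot: [-3.14, -0.61, 0.138]
wrist_force: [-6.6, 5.4, 7.3]
finger_gap: 43.8
finger_force: 45.0
```

Emit:
jog_arm([
  {"dx": -0.041,"dy": 0,"dz": -0.0287,"ax": 0,"ay": 0,"az": 0,"gripper": 0.7},
  {"dx": 0,"dy": 0,"dz": 0,"ax": 0,"ay": 0,"az": 0,"gripper": 0.7},
])

```text
clock: 11.8
eef_pos: [536.4, -178.8, 58.4]
eef_rot: [-3.14, -0.61, 0.138]
wrist_force: [-8.6, 6.1, 9.2]
finger_gap: 43.5
finger_force: 45.0
```

Emit:
jog_arm([
  {"dx": -0.0205,"dy": 0,"dz": -0.0144,"ax": 0,"ay": 0,"az": 0,"gripper": 0.7},
  {"dx": 0,"dy": 0,"dz": 0,"ax": 0,"ay": 0,"az": 0,"gripper": 0.7},
])

```text
clock: 12.05
eef_pos: [535.5, -178.9, 58.4]
eef_rot: [-3.14, -0.61, 0.138]
wrist_force: [-4.1, 5.5, 7.3]
finger_gap: 43.8
finger_force: 45.0
```

Emit:
jog_arm([
  {"dx": -0.0205,"dy": 0,"dz": -0.0144,"ax": 0,"ay": 0,"az": 0,"gripper": 0.7},
  {"dx": 0,"dy": 0,"dz": 0,"ax": 0,"ay": 0,"az": 0,"gripper": 0.7},
])

```text
clock: 12.3
eef_pos: [534.6, -179.0, 58.4]
eef_rot: [-3.14, -0.61, 0.138]
wrist_force: [-1.3, 5.9, 3.0]
finger_gap: 43.6
finger_force: 45.0
```

Emit:
jog_arm([
  {"dx": -0.0205,"dy": 0,"dz": -0.0144,"ax": 0,"ay": 0,"az": 0,"gripper": 0.7},
  {"dx": 0,"dy": 0,"dz": 0,"ax": 0,"ay": 0,"az": 0,"gripper": 0.7},
])

```text
clock: 12.55
eef_pos: [534.1, -179.1, 58.5]
eef_rot: [-3.14, -0.611, 0.138]
wrist_force: [8.9, 6.2, -2.1]
finger_gap: 43.6
finger_force: 45.0
```

Emit:
jog_arm([
  {"dx": -0.0103,"dy": 0,"dz": -0.0072,"ax": 0,"ay": 0,"az": 0,"gripper": 0.7},
  {"dx": 0,"dy": 0,"dz": 0,"ax": 0,"ay": 0,"az": 0,"gripper": 0.7},
])

```text
clock: 12.8
eef_pos: [533.9, -179.2, 58.5]
eef_rot: [-3.141, -0.611, 0.138]
wrist_force: [14.6, 6.3, -6.4]
finger_gap: 43.8
finger_force: 45.0
```

The force climbs steeply with hardly any travel, and this is 106 mm from the shut click, so gate B is in its open notch. I'll relax the pull and let go.

Emit:
jog_arm([
  {"dx": 0.022,"dy": 0,"dz": 0.0155,"ax": 0,"ay": 0,"az": 0,"gripper": 0.7},
  {"dx": 0,"dy": 0,"dz": 0,"ax": 0,"ay": 0,"az": 0,"gripper": 0.7},
])

```text
clock: 13.05
eef_pos: [534.4, -179.1, 58.4]
eef_rot: [-3.14, -0.611, 0.138]
wrist_force: [1.9, 5.5, 1.1]
finger_gap: 43.4
finger_force: 45.0
```

Emit:
jog_arm([
  {"dx": 0,"dy": 0,"dz": 0,"ax": 0,"ay": 0,"az": 0,"gripper": 0.3},
  {"dx": 0,"dy": 0,"dz": 0,"ax": 0,"ay": 0,"az": 0,"gripper": 0},
  {"dx": 0,"dy": 0,"dz": 0,"ax": 0,"ay": 0,"az": 0,"gripper": 0},
  {"dx": 0,"dy": 0,"dz": -0.5,"ax": 0,"ay": 0,"az": 0,"gripper": 0},
  {"dx": 0,"dy": 0,"dz": -0.8,"ax": 0,"ay": 0,"az": 0,"gripper": 0},
  {"dx": 0,"dy": 0,"dz": -0.9,"ax": 0,"ay": 0,"az": 0,"gripper": 0},
  {"dx": 0,"dy": 0,"dz": -0.9,"ax": 0,"ay": 0,"az": 0,"gripper": 0},
  {"dx": 0,"dy": 0,"dz": -0.9,"ax": 0,"ay": 0,"az": 0,"gripper": 0},
  {"dx": 0,"dy": 0,"dz": 0,"ax": 0,"ay": 0,"az": 0,"gripper": 0},
])

```text
clock: 14.18
eef_pos: [443.5, -193.0, 191.4]
eef_rot: [3.138, -0.613, 0.139]
wrist_force: [0.5, -0.7, -0.9]
finger_gap: 93.9
finger_force: 0.0
```

```bash
python3 - <<'E'
from h import *
c=cams.camera("top"); im=c["image"]
for n,(gu,gv) in(("A",(199,266)),("B",(341,263))):
    g=im[gv-14:gv+14,gu-18:gu+18].max(2)<60; yy,xx=np.nonzero(g); print(n,len(xx),ray(c,xx.mean()+gu-18,yy.mean()+gv-14,76).round(1))
cv2.imwrite("pics/t2.png",im[:,:,::-1])
R=tool2(-.5,35); g=np.array([506,187,69])+11*R.apply([0,0,1])
print(g,manip.read_state()["joints"].round(2)); plan(g-120*R.apply([0,0,1]),R)
E
```

```text
A 72 [506. 187.  76.]
B 75 [ 529.7 -178.    76. ]
[512.30910056 186.94494131  59.98932751] [-0.73 -0.04  2.09  0.66  0.79  0.3 ]
t 14.22 pos [ 443.6 -192.6  189.9] force [-0.4 -0.   0. ] gap 94.1
 shift (rows of 40mm) in present tool axes [ 0.614 -9.415  1.383]
 turn (rows of 10deg) [-0.475 -0.005  0.689]  shift in the turned axes [-0.524 -9.503  0.598]
```

View pics/t2.png

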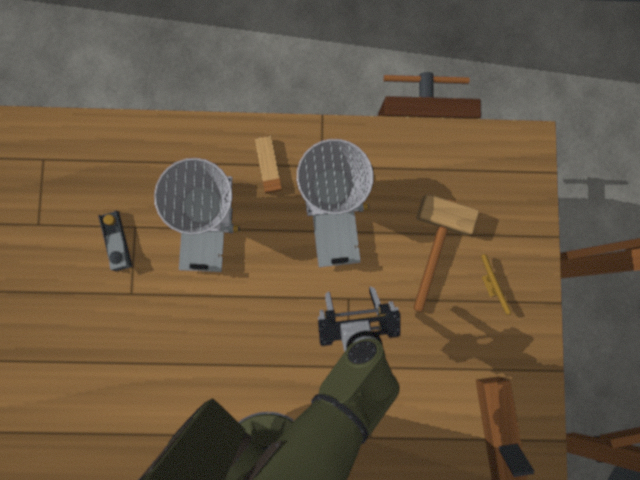

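The top view shows gate B pulled out, with its grip at (340,260), 105 mm from where it started. Gate A and the tools haven't moved, so I'll go to A.

Emit:
jog_arm([
  {"dx": 0,"dy": 0,"dz": 0,"ax": -0.475,"ay": 0,"az": 0.689,"gripper": 0},
  {"dx": -0.05,"dy": -0.7,"dz": 0,"ax": 0,"ay": 0,"az": 0,"gripper": 0},
  {"dx": -0.05,"dy": -0.98,"dz": 0,"ax": 0,"ay": 0,"az": 0,"gripper": 0},
  {"dx": -0.05,"dy": -0.98,"dz": 0,"ax": 0,"ay": 0,"az": 0,"gripper": 0},
  {"dx": -0.05,"dy": -0.98,"dz": 0,"ax": 0,"ay": 0,"az": 0,"gripper": 0},
  {"dx": -0.05,"dy": -0.98,"dz": 0.1,"ax": 0,"ay": 0,"az": 0,"gripper": 0},
  {"dx": -0.05,"dy": -0.98,"dz": 0.1,"ax": 0,"ay": 0,"az": 0,"gripper": 0},
  {"dx": -0.05,"dy": -0.98,"dz": 0.1,"ax": 0,"ay": 0,"az": 0,"gripper": 0},
  {"dx": -0.05,"dy": -0.98,"dz": 0.1,"ax": 0,"ay": 0,"az": 0,"gripper": 0},
  {"dx": -0.05,"dy": -0.98,"dz": 0.1,"ax": 0,"ay": 0,"az": 0,"gripper": 0},
])

```text
clock: 15.48
eef_pos: [442.4, 151.7, 161.7]
eef_rot: [-3.14, -0.609, -0.006]
wrist_force: [0.5, -0.6, 0.4]
finger_gap: 93.9
finger_force: 0.0
```

```bash
python3 - <<'E'
from h import *
R=tool2(-.5,35); g=np.array([506,187,69])+11*R.apply([0,0,1])
print(manip.read_state()["joints"].round(2)); plan(g-120*R.apply([0,0,1]),R)
E
```

```text
[ 0.37 -0.08  2.2  -0.45  0.49  2.29]
t 15.47 pos [442.4 151.7 161.7] force [ 0.5 -0.6  0.4] gap 93.9
 shift (rows of 40mm) in present tool axes [-0.031 -0.895  0.083]
 turn (rows of 10deg) [-0.017  0.013  0.011]  shift in the turned axes [-0.033 -0.895  0.08 ]
```

Joint 6 is at 2.29, close to its limit of 2.55, so I'll turn the gripper half round for A.

Emit:
jog_arm([
  {"dx": 0,"dy": -0.5,"dz": 0,"ax": 0,"ay": 0,"az": -0.6,"gripper": 0},
  {"dx": 0,"dy": 0,"dz": 0,"ax": 0,"ay": 0,"az": -1,"gripper": 0},
  {"dx": 0,"dy": 0,"dz": 0,"ax": 0,"ay": 0,"az": -1,"gripper": 0},
  {"dx": 0,"dy": 0,"dz": 0,"ax": 0,"ay": 0,"az": -1,"gripper": 0},
  {"dx": 0,"dy": 0,"dz": 0,"ax": 0,"ay": 0,"az": -1,"gripper": 0},
  {"dx": 0,"dy": 0,"dz": 0,"ax": 0,"ay": 0,"az": -1,"gripper": 0},
  {"dx": 0,"dy": 0,"dz": 0,"ax": 0,"ay": 0,"az": -1,"gripper": 0},
  {"dx": 0,"dy": 0,"dz": 0,"ax": 0,"ay": 0,"az": -1,"gripper": 0},
  {"dx": 0,"dy": 0,"dz": 0,"ax": 0,"ay": 0,"az": -1,"gripper": 0},
  {"dx": 0,"dy": 0,"dz": 0,"ax": 0,"ay": 0,"az": -1,"gripper": 0},
])

```text
clock: 16.73
eef_pos: [442.6, 170.3, 161.5]
eef_rot: [2.537, 0.062, 1.656]
wrist_force: [-0.0, -0.4, -0.3]
finger_gap: 93.8
finger_force: 0.0
```

Emit:
jog_arm([
  {"dx": 0,"dy": 0,"dz": 0,"ax": 0,"ay": 0,"az": -1,"gripper": 0},
  {"dx": 0,"dy": 0,"dz": 0,"ax": 0,"ay": 0,"az": -1,"gripper": 0},
  {"dx": 0,"dy": 0,"dz": 0,"ax": 0,"ay": 0,"az": -1,"gripper": 0},
  {"dx": 0,"dy": 0,"dz": 0,"ax": 0,"ay": 0,"az": -1,"gripper": 0},
  {"dx": 0,"dy": 0,"dz": 0,"ax": 0,"ay": 0,"az": -1,"gripper": 0},
  {"dx": 0,"dy": 0,"dz": 0,"ax": 0,"ay": 0,"az": -1,"gripper": 0},
  {"dx": 0,"dy": 0,"dz": 0,"ax": 0,"ay": 0,"az": -1,"gripper": 0},
  {"dx": 0,"dy": 0,"dz": 0,"ax": 0,"ay": 0,"az": -1,"gripper": 0},
  {"dx": 0,"dy": 0,"dz": 0,"ax": 0,"ay": 0,"az": -0.4,"gripper": 0},
  {"dx": 0,"dy": 0,"dz": 0,"ax": 0,"ay": 0,"az": 0,"gripper": 0},
])

```text
clock: 17.98
eef_pos: [442.7, 170.1, 161.9]
eef_rot: [3.14, 0.608, 3.134]
wrist_force: [-0.2, 0.4, -0.7]
finger_gap: 94.1
finger_force: 0.0
```

```bash
python3 - <<'E'
from h import *
R=tool(-.5,35); g=np.array([506,187,69])+11*R.apply([0,0,1])
print(manip.read_state()["joints"].round(2)); plan(g-90*R.apply([0,0,1]),R)
c=cams.camera("wrist"); cv2.imwrite("pics/w3.png",c["image"][:,:,::-1]); print(proj(c,[506,187,78]))
E
```

```text
[ 0.42 -0.06  2.17 -0.5   0.51 -0.77]
t 17.98 pos [442.7 170.1 161.9] force [-0.2  0.4 -0.7] gap 94.1
 shift (rows of 40mm) in present tool axes [0.035 0.435 0.834]
 turn (rows of 10deg) [ 0.013 -0.016  0.005]  shift in the turned axes [0.038 0.437 0.833]
[346.17435027 244.82811358]
```

View pics/w3.png

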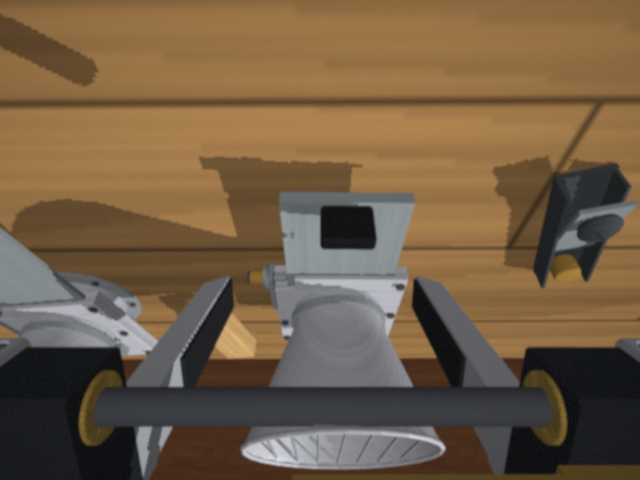

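The wrist view shows grip A's top near (348,243), where I predicted it, and the plate edge running from (280,193) to (414,196). I'll refine the yaw from that edge.

```bash
python3 - <<'E'
from h import *
c=cams.camera("wrist"); im=c["image"]; hsv=cv2.cvtColor(im,cv2.COLOR_RGB2HSV)
m=((hsv[...,1]<60)&(hsv[...,2]>90))
cols=np.arange(288,407,4); P=[]
for u in cols:
    v=np.nonzero(m[175:215,u])[0]
    if len(v): P.append(ray(c,u,175+v[0]-.5,41)[:2])
P=np.array(P); k=np.polyfit(P[:,1],P[:,0],1); r=P[:,0]-np.polyval(k,P[:,1]); ok=abs(r)<2; k=np.polyfit(P[ok,1],P[ok,0],1)
print("front edge yaw",np.degrees(np.arctan(-k[0])),"x at 187",np.polyval(k,187),ok.sum(),len(ok))
for lo,hi,side in((205,250,0),(205,260,-1)):
    Q=[]
    for v in range(lo,hi,4):
        u=np.nonzero(m[v,255:440])[0]
        Q.append(ray(c,255+u[side]+(-.5 if side==0 else .5),v,41)[:2])
    Q=np.array(Q); k=np.polyfit(Q[:,0],Q[:,1],1); r=Q[:,1]-np.polyval(k,Q[:,0]); print("side yaw",np.degrees(np.arctan(k[0])),"y at 506",np.polyval(k,506),abs(r).max())
E
```

```text
front edge yaw -2.1489641495918783 x at 187 485.3406930998161 30 30
side yaw -1.3586037950824763 y at 506 132.4438064266434 1.501490206728107
side yaw -1.0862052485427918 y at 506 244.13607858778502 0.419160895859676
```

```bash
python3 - <<'E'
from h import *
R=tool(-1.2,35); g=np.array([506,187.8,69])+11*R.apply([0,0,1])
print(g); plan(g,R)
E
```

```text
[512.30795706 187.66786714  59.98932751]
t 18.07 pos [442.8 169.9 162.3] force [-0.3 -0.3 -0.4] gap 93.9
 shift (rows of 40mm) in present tool axes [0.041 0.454 3.092]
 turn (rows of 10deg) [ 0.052 -0.012  0.053]  shift in the turned axes [0.052 0.481 3.087]
```

Emit:
jog_arm([
  {"dx": 0,"dy": 0,"dz": 0,"ax": 0.052,"ay": -0.012,"az": 0.053,"gripper": 0},
  {"dx": 0.02,"dy": 0.3,"dz": 0.5,"ax": 0,"ay": 0,"az": 0,"gripper": 0},
  {"dx": 0.02,"dy": 0.18,"dz": 0.7,"ax": 0,"ay": 0,"az": 0,"gripper": 0},
  {"dx": 0,"dy": 0,"dz": 0.8,"ax": 0,"ay": 0,"az": 0,"gripper": 0},
  {"dx": 0,"dy": 0,"dz": 0.7,"ax": 0,"ay": 0,"az": 0,"gripper": 0.15},
  {"dx": 0,"dy": 0,"dz": 0.35,"ax": 0,"ay": 0,"az": 0,"gripper": 0.3},
  {"dx": 0,"dy": 0,"dz": 0,"ax": 0,"ay": 0,"az": 0,"gripper": 0.35},
])

```text
clock: 18.95
eef_pos: [512.0, 187.1, 61.5]
eef_rot: [-3.14, 0.611, 3.121]
wrist_force: [0.1, -1.0, -0.6]
finger_gap: 67.4
finger_force: 0.0
```

```bash
python3 - <<'E'
from h import *
R=tool(-1.2,35)
plan([512.3,187.7,60],R)
c=cams.camera("wrist"); cv2.imwrite("pics/w4.png",c["image"][:,:,::-1])
E
```

```text
t 18.95 pos [512.  187.1  61.5] force [ 0.1 -1.  -0.6] gap 67.4
 shift (rows of 40mm) in present tool axes [0.016 0.016 0.035]
 turn (rows of 10deg) [-0.007 -0.001  0.001]  shift in the turned axes [0.016 0.016 0.035]
```

View pics/w4.png

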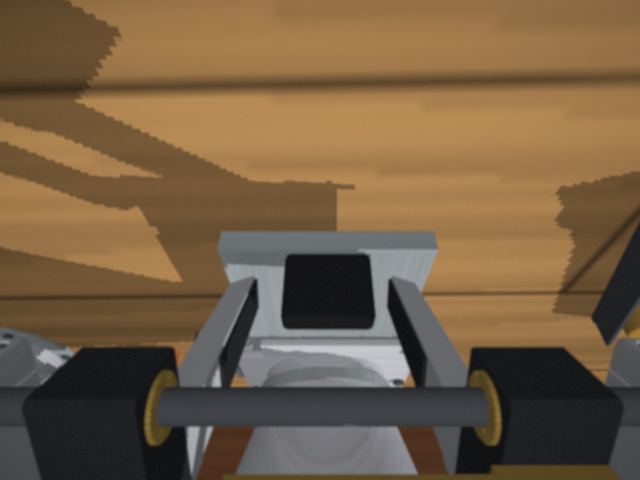

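The grip is at about x = 328 and the fingers are centred at 323, so I'll shift 2 mm and close.

Emit:
jog_arm([
  {"dx": 0.01,"dy": 0.04,"dz": 0.02,"ax": 0,"ay": 0,"az": 0,"gripper": 0.5},
  {"dx": 0,"dy": 0,"dz": 0,"ax": 0,"ay": 0,"az": 0,"gripper": 0.6},
  {"dx": 0,"dy": 0,"dz": 0,"ax": 0,"ay": 0,"az": 0,"gripper": 0.7},
  {"dx": 0,"dy": 0,"dz": 0,"ax": 0,"ay": 0,"az": 0,"gripper": 0.7},
])

```text
clock: 19.5
eef_pos: [512.4, 189.5, 62.3]
eef_rot: [3.141, 0.614, 3.122]
wrist_force: [-1.0, 5.3, 0.9]
finger_gap: 43.6
finger_force: 45.0
```

Emit:
jog_arm([
  {"dx": -0.164,"dy": 0,"dz": 0.115,"ax": 0,"ay": 0,"az": 0,"gripper": 0.7},
  {"dx": -0.164,"dy": 0,"dz": 0.115,"ax": 0,"ay": 0,"az": 0,"gripper": 0.7},
  {"dx": 0,"dy": 0,"dz": 0,"ax": 0,"ay": 0,"az": 0,"gripper": 0.7},
])

```text
clock: 19.88
eef_pos: [529.0, 189.2, 62.3]
eef_rot: [3.141, 0.614, 3.122]
wrist_force: [10.1, 5.7, -6.2]
finger_gap: 43.5
finger_force: 45.0
```

Emit:
jog_arm([
  {"dx": -0.164,"dy": 0,"dz": 0.115,"ax": 0,"ay": 0,"az": 0,"gripper": 0.7},
  {"dx": -0.164,"dy": 0,"dz": 0.115,"ax": 0,"ay": 0,"az": 0,"gripper": 0.7},
  {"dx": -0.164,"dy": 0,"dz": 0.115,"ax": 0,"ay": 0,"az": 0,"gripper": 0.7},
  {"dx": -0.164,"dy": 0,"dz": 0.115,"ax": 0,"ay": 0,"az": 0,"gripper": 0.7},
  {"dx": -0.164,"dy": 0,"dz": 0.115,"ax": 0,"ay": 0,"az": 0,"gripper": 0.7},
  {"dx": 0,"dy": 0,"dz": 0,"ax": 0,"ay": 0,"az": 0,"gripper": 0.7},
  {"dx": 0,"dy": 0,"dz": 0,"ax": 0,"ay": 0,"az": 0,"gripper": 0.7},
])

```text
clock: 20.75
eef_pos: [568.9, 188.3, 62.3]
eef_rot: [3.141, 0.614, 3.122]
wrist_force: [7.0, 5.4, -4.9]
finger_gap: 43.8
finger_force: 45.0
```

Emit:
jog_arm([
  {"dx": -0.041,"dy": 0,"dz": 0.0287,"ax": 0,"ay": 0,"az": 0,"gripper": 0.7},
  {"dx": 0,"dy": 0,"dz": 0,"ax": 0,"ay": 0,"az": 0,"gripper": 0.7},
])

```text
clock: 21.0
eef_pos: [570.5, 188.3, 62.3]
eef_rot: [3.141, 0.614, 3.122]
wrist_force: [1.2, 5.5, -2.4]
finger_gap: 43.5
finger_force: 45.0
```

Emit:
jog_arm([
  {"dx": -0.041,"dy": 0,"dz": 0.0287,"ax": 0,"ay": 0,"az": 0,"gripper": 0.7},
  {"dx": 0,"dy": 0,"dz": 0,"ax": 0,"ay": 0,"az": 0,"gripper": 0.7},
])

```text
clock: 21.25
eef_pos: [572.5, 188.3, 62.3]
eef_rot: [3.141, 0.614, 3.122]
wrist_force: [1.3, 4.9, -2.0]
finger_gap: 43.4
finger_force: 45.0
```

Emit:
jog_arm([
  {"dx": -0.041,"dy": 0,"dz": 0.0287,"ax": 0,"ay": 0,"az": 0,"gripper": 0.7},
  {"dx": 0,"dy": 0,"dz": 0,"ax": 0,"ay": 0,"az": 0,"gripper": 0.7},
])

```text
clock: 21.5
eef_pos: [574.5, 188.2, 62.3]
eef_rot: [3.141, 0.614, 3.122]
wrist_force: [1.3, 5.4, -1.6]
finger_gap: 43.4
finger_force: 45.0
```

Emit:
jog_arm([
  {"dx": -0.041,"dy": 0,"dz": 0.0287,"ax": 0,"ay": 0,"az": 0,"gripper": 0.7},
  {"dx": 0,"dy": 0,"dz": 0,"ax": 0,"ay": 0,"az": 0,"gripper": 0.7},
])

```text
clock: 21.75
eef_pos: [576.4, 188.2, 62.2]
eef_rot: [3.141, 0.613, 3.122]
wrist_force: [0.2, 3.9, -0.4]
finger_gap: 43.6
finger_force: 45.0
```

Emit:
jog_arm([
  {"dx": -0.041,"dy": 0,"dz": 0.0287,"ax": 0,"ay": 0,"az": 0,"gripper": 0.7},
  {"dx": 0,"dy": 0,"dz": 0,"ax": 0,"ay": 0,"az": 0,"gripper": 0.7},
])

```text
clock: 22.0
eef_pos: [578.5, 188.2, 62.3]
eef_rot: [3.141, 0.614, 3.122]
wrist_force: [1.2, 6.5, -1.6]
finger_gap: 43.0
finger_force: 45.0
```

Emit:
jog_arm([
  {"dx": -0.041,"dy": 0,"dz": 0.0287,"ax": 0,"ay": 0,"az": 0,"gripper": 0.7},
  {"dx": 0,"dy": 0,"dz": 0,"ax": 0,"ay": 0,"az": 0,"gripper": 0.7},
])

```text
clock: 22.25
eef_pos: [580.5, 188.1, 62.3]
eef_rot: [3.141, 0.614, 3.122]
wrist_force: [2.5, 5.3, -0.6]
finger_gap: 43.4
finger_force: 45.0
```

Emit:
jog_arm([
  {"dx": -0.041,"dy": 0,"dz": 0.0287,"ax": 0,"ay": 0,"az": 0,"gripper": 0.7},
  {"dx": 0,"dy": 0,"dz": 0,"ax": 0,"ay": 0,"az": 0,"gripper": 0.7},
])

```text
clock: 22.5
eef_pos: [582.6, 188.1, 62.3]
eef_rot: [3.141, 0.614, 3.122]
wrist_force: [3.7, 4.9, -2.8]
finger_gap: 43.4
finger_force: 45.0
```

Emit:
jog_arm([
  {"dx": -0.041,"dy": 0,"dz": 0.0287,"ax": 0,"ay": 0,"az": 0,"gripper": 0.7},
  {"dx": 0,"dy": 0,"dz": 0,"ax": 0,"ay": 0,"az": 0,"gripper": 0.7},
])

```text
clock: 22.75
eef_pos: [584.8, 188.0, 62.3]
eef_rot: [3.141, 0.614, 3.122]
wrist_force: [8.6, 5.5, -5.1]
finger_gap: 43.8
finger_force: 45.0
```

Rising pull-in; the ball is dropping. I'll go on in 1 mm steps.

Emit:
jog_arm([
  {"dx": -0.0205,"dy": 0,"dz": 0.0144,"ax": 0,"ay": 0,"az": 0,"gripper": 0.7},
  {"dx": 0,"dy": 0,"dz": 0,"ax": 0,"ay": 0,"az": 0,"gripper": 0.7},
])

```text
clock: 23.0
eef_pos: [585.6, 188.0, 62.3]
eef_rot: [3.141, 0.614, 3.122]
wrist_force: [3.4, 5.1, -2.4]
finger_gap: 43.4
finger_force: 45.0
```

Emit:
jog_arm([
  {"dx": -0.0205,"dy": 0,"dz": 0.0144,"ax": 0,"ay": 0,"az": 0,"gripper": 0.7},
  {"dx": 0,"dy": 0,"dz": 0,"ax": 0,"ay": 0,"az": 0,"gripper": 0.7},
])

```text
clock: 23.25
eef_pos: [586.4, 188.0, 62.3]
eef_rot: [3.141, 0.613, 3.122]
wrist_force: [-0.3, 4.9, -0.1]
finger_gap: 43.7
finger_force: 45.0
```

Emit:
jog_arm([
  {"dx": -0.0205,"dy": 0,"dz": 0.0144,"ax": 0,"ay": 0,"az": 0,"gripper": 0.7},
  {"dx": 0,"dy": 0,"dz": 0,"ax": 0,"ay": 0,"az": 0,"gripper": 0.7},
])

```text
clock: 23.5
eef_pos: [586.9, 188.0, 62.2]
eef_rot: [-3.141, 0.613, 3.122]
wrist_force: [-10.6, 4.7, 7.0]
finger_gap: 43.6
finger_force: 45.0
```

Emit:
jog_arm([
  {"dx": -0.0103,"dy": 0,"dz": 0.0072,"ax": 0,"ay": 0,"az": 0,"gripper": 0.7},
  {"dx": 0,"dy": 0,"dz": 0,"ax": 0,"ay": 0,"az": 0,"gripper": 0.7},
])

```text
clock: 23.75
eef_pos: [587.1, 188.0, 62.2]
eef_rot: [-3.141, 0.612, 3.122]
wrist_force: [-15.7, 5.2, 11.0]
finger_gap: 43.7
finger_force: 45.0
```

Emit:
jog_arm([
  {"dx": 0.023,"dy": 0,"dz": -0.0161,"ax": 0,"ay": 0,"az": 0,"gripper": 0.7},
  {"dx": 0,"dy": 0,"dz": 0,"ax": 0,"ay": 0,"az": 0,"gripper": 0.7},
])

```text
clock: 24.0
eef_pos: [586.7, 188.0, 62.3]
eef_rot: [3.141, 0.613, 3.122]
wrist_force: [-6.1, 5.5, 4.3]
finger_gap: 43.8
finger_force: 45.0
```

Gate A is in its shut click. I'll release partway, so the backs of the fingers stay clear, and retreat along the tool axis.

Emit:
jog_arm([
  {"dx": 0.01,"dy": 0,"dz": -0.007,"ax": 0,"ay": 0,"az": 0,"gripper": 0.7},
  {"dx": 0,"dy": 0,"dz": 0,"ax": 0,"ay": 0,"az": 0,"gripper": 0.3},
  {"dx": 0,"dy": 0,"dz": 0,"ax": 0,"ay": 0,"az": 0,"gripper": 0.1},
  {"dx": 0,"dy": 0,"dz": 0,"ax": 0,"ay": 0,"az": 0,"gripper": 0.1},
  {"dx": 0,"dy": 0,"dz": -0.5,"ax": 0,"ay": 0,"az": 0,"gripper": 0.1},
  {"dx": 0,"dy": 0,"dz": -0.8,"ax": 0,"ay": 0,"az": 0,"gripper": 0.1},
  {"dx": 0,"dy": 0,"dz": -0.9,"ax": 0,"ay": 0,"az": 0,"gripper": 0.1},
  {"dx": 0,"dy": 0,"dz": -0.9,"ax": 0,"ay": 0,"az": 0,"gripper": 0.1},
  {"dx": 0,"dy": 0,"dz": -0.9,"ax": 0,"ay": 0,"az": 0,"gripper": 0.1},
  {"dx": 0,"dy": 0,"dz": 0,"ax": 0,"ay": 0,"az": 0,"gripper": 0.1},
])

```text
clock: 25.25
eef_pos: [494.5, 189.7, 194.8]
eef_rot: [3.14, 0.616, 3.121]
wrist_force: [0.1, 0.1, -0.6]
finger_gap: 84.4
finger_force: 0.0
```

```bash
python3 - <<'E'
from h import *
plan([500,187,200])
c=cams.camera("top"); im=c["image"]
for n,(gu,gv) in(("A",(198,238)),("B",(341,263))):
    g=im[gv-14:gv+14,gu-18:gu+18].max(2)<60; yy,xx=np.nonzero(g); print(n,len(xx),ray(c,xx.mean()+gu-18,yy.mean()+gv-14,76).round(1))
cv2.imwrite("pics/t3.png",im[:,:,::-1])
E
```

```text
t 25.25 pos [494.5 189.7 194.8] force [ 0.1  0.1 -0.6] gap 84.4
 shift (rows of 40mm) in present tool axes [-0.189 -0.064 -0.027]
A 86 [579.1 184.7  76. ]
B 73 [ 529.8 -177.8   76. ]
```

View pics/t3.png

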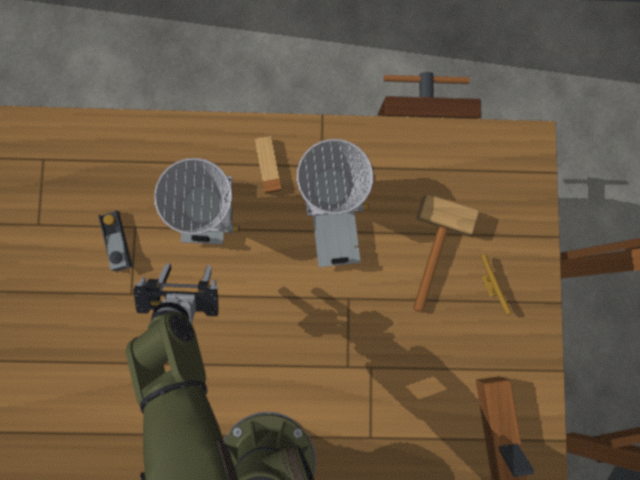

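The top view shows A in close, with its grip at (200,238), B still out with its grip at (340,260), the tools where they were and the gripper clear. I'll hand it in.

```bash
python3 -c "
from cell import job; print(job.sign_off())"
```

```text
the job is handed in; nothing more can be done
None
```

I pulled port B's gate open until its catch clicked, then pushed port A's gate home until its catch clicked shut, and handed the job in after about 25 s, with the tools undisturbed and the gripper clear of everything; the sign-off gave no verdict.

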